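# Close the bearing tin and take off its outer cover

## Task

First slide the open blue tin along the bench, without lifting or tipping it, until it stands wholly on the yellow disc. Then pick up the two-part lid by the black knob, brass inner lid and red outer cover together, lower it into the mouth of the tin until the inner lid sits fully down, and let go of the knob. Last, lift the red cover alone by its collar, leaving the inner lid seated on the tin, and finish still holding the cover in the air, all of it higher than the top of the knob; leave the other things on the bench alone.

Things in the scene. Friction and masses are not known exactly. Their poses are not given: they have to be found in the camera images.
- tin: Open round blue tin, loose, some 0.5 kg: outer diameter 100 mm, height 70 mm, wall 4 mm, mouth diameter 92 mm; steel bearing balls fixed to its floor. Origin at the centre of its underside, z up the axis. It slides on the bench when pushed low down.
- spot: Flat yellow disc painted on the bench, diameter 140 mm, no thickness to speak of, origin at its centre on the bench. The tin must stand wholly on it (tin centre within 20 mm of its centre).
- knob (a point): On the axis of the inner lid's black knob (diameter 18 mm), 18 mm below its top, z up; set about 0.35 kg. Nested, it is 22 mm above the collar's top: grip above the collar. Lifting the knob lifts both lids. Seated, it is 124 mm above the tin's underside.
- lid: Brass inner lid, origin under its centre, z up. Heights in mm: plug 0-12 (diameter 80 at the foot, 86 from height 5), flange 12-20 (diameter 102, rests on the tin's rim), knob to 84, knob point at 66. The red cover lies loose on the flange.
- cover: Red outer cover: plate of diameter 113 mm, 4 mm thick, with the collar on it and a skirt round the flange (2.5 mm play). Origin at the centre of the skirt's lower edge, z up; in mm: plate 5-9, collar 9-29, collar point at 19. Gripped by its collar it lifts off alone.
- collar (a point): On the cover's axis half-way up its upright aluminium collar (outer diameter 48, inner 36, 20 high, mm), 10 mm above the plate's upper face, z up. The knob passes up through the collar with 9 mm play and stands 40 mm out of it: nested, this point is 32 mm below the knob point. The cover must rise about 70 mm for its skirt to clear the knob's top.
- hex_holder: Bystander: green plastic hex key holder with keys, 100 mm long, 75 mm high; origin under its centre.
- ratchet: Bystander: chrome ratchet handle lying flat, about 190 mm long along its y, up to 30 mm high; origin near its middle on the bench.
- pump: Bystander: small aluminium bicycle pump lying along its y, about 220 mm long, 35 mm high; origin near its middle on the bench.
- reflector: Bystander: white plastic reflector lying flat, 45 by 90 by 13 mm; origin under its centre.
Not all that is in view belongs to the job. There is more than one size of the cover; the job needs the middle-sized.

How it is judged:
By the outcome, as a careful person would: the job done as asked, in the order asked, and still so for the second after the job is handed in, while the arm keeps its last pose, push and grip.
It also fails if it takes over 67 s, if anything falls off the work surface, if the arm or the gripper's body presses on something with over 40 N, if the wrist force passes 120 N, or if a joint passes its speed limit or range.

## Robot

A 6-joint arm with a two-finger parallel gripper is mounted at the origin on the work surface. World frame = base frame: x ahead of the robot, y to its left, z up, the work surface at z = 0. Lengths are in m, angles in rad, forces in N, time in s.
With the tool pointing down it reaches from about 0.225 to 0.875 m from the base axis. Payload 3.4 kg.
Tool frame: the origin (TCP) lies midway between the tips of the shut fingers; the grasp point (between the pads) lies 19 mm behind it (manip.grasp_offset is the distance from the TCP to the grasp point, in m); x points along the fingers, y is the direction in which the jaws open and shut, and the axes are right-handed (so a half turn about x gives the same grasp; the last joint's range is limited). The gripper opens to 85 mm and grips with 20 to 120 N. Pads are 22 mm wide; open, the fingers measure 114 mm over their backs; the gripper's body (76 mm by 85 mm) begins 54 mm behind the grasp point. The pads swing forward as they close: fully open they stand 13 mm farther back than shut.
Start: joints at [-1.286, 0.276, 1.505, -0, 1.361, -0.121], TCP at [0.227, -0.528, 0.206] pointing down, gripper open.
Joint ranges: [-2.89, 2.89], [-0.75, 2.08], [0.22, 2.7], [-1.18, 4.32], [0.11, 2.71], [-2.7, 2.7]. Speed limits (rad/s): [2.57, 2.57, 3.14, 3.14, 3.14, 3.14].

## Interface

Orientations are given as a unit quaternion [w, x, y, z].
In Python, from rig import manip gives the robot as it stands.
- The arm moves only by the shell command python3 -m creep 'ROWS' [OPENING] [FORCE]. ROWS is a JSON object of lists of equal length, an entry for each row: "delta_pos": the shift along the tool's x, y, z in cm, a list of three; "dr": the turn, a rotation vector about the tool's x, y, z in rad, a list of three. In form: {"delta_pos": [[dx, dy, dz], ...], "dr": [[rx, ry, rz], ...]}. A call has 1 to 10 rows; each row is the pose to reach, as a shift and turn from the pose commanded when the call began, along the tool's axes at that moment; what a row does not reach only later rows make up. A row lasts 1/10 s, in which the tool goes at most 50 mm and 8.59 degrees, less where a joint would pass 70% of its speed; a pose out of reach is approached as far as the arm can. A call with a gripper value outside its range is refused whole. OPENING is the opening, from -1 (shut) to 1 (fully open), set as the call begins (- or left out, the last holds). The fingers move at their own pace and stop on an object; FORCE is the grip in N (left out, the last holds). Time passes only in rows, so rows that repeat a pose let the fingers close. It gives the time, the measured TCP pose, the force and the opening at its end, in the units of the state.
- manip.get_state(): the state, without advancing time (a new reading comes with each control period).
- manip.get_image(name): name is "scene" or "side" or "wrist"; returns a dict with "pixels" (384x512x3 uint8, blue, green, red), "depth" (384x512 float32, m along the optical axis (not along the pixel's ray), 0 where there is no reading), "intrinsics" (3x3 intrinsics, pixels), "rvec" (rotation vector, rad) and "tvec" (3), from world to camera coordinates, as OpenCV has them. Camera axes: x right, y down, z forward; pixel columns grow to the right and rows downward; lengths in m; the calibration is good to about 2 mm. A picture is of the moment at which its call begins.
- manip.sign_off(): hands the job in, once; it reports no verdict.
The state is a dict: "clock": time; "qpos": joint angles; "qd": joint speeds; "effort": joint torques, N m; "position": TCP position; "ee_rot": TCP orientation; "contact_force": force on the tool from outside, world axes, zero at the start; "moment": the same for the moment, N m; "width": finger opening in m.
Only numpy, scipy, OpenCV 4.12 (cv2) and the standard library are available. Lean on these libraries where they do the work, as an engineer would, in place of code of your own. Each camera call takes 0.05 s, during which the arm holds its last target. There are 200 camera calls.

## Working session

There is one attempt and no reset: what is moved stays moved. The work goes in short steps, Python scripts to look and compute and a shell command to move; the robot and the scene stay as the last step left them, time stands still between calls to the robot, and variables do not carry over. Pictures are saved under pics/ and viewed, about 8 in all and at most 12, crops included, and the job is handed in when it is done.

```bash
ls; mkdir -p pics; cat > h.py <<'E'
import numpy as np,cv2
from rig import manip
from scipy.spatial.transform import Rotation as R
def img(n): 
    d=manip.get_image(n); d['R']=cv2.Rodrigues(np.array(d['rvec'],float))[0]; d['t']=np.array(d['tvec'],float).ravel(); d['K']=np.array(d['intrinsics'],float); return d
def cloud(d):
    v,u=np.indices(d['depth'].shape); z=d['depth']
    K=d['K']; c=np.stack([(u-K[0,2])/K[0,0]*z,(v-K[1,2])/K[1,1]*z,z],-1)
    return (c-d['t'])@d['R']
def state():
    s=manip.get_state(); q=s['ee_rot']; s['Rm']=R.from_quat([q[1],q[2],q[3],q[0]]).as_matrix(); return s
E
python3 - <<'E'
from h import *
a=img('scene');b=img('side')
np.savez('s0.npz',a=a['pixels'],ac=cloud(a),b=b['pixels'],bc=cloud(b))
for n,d in(('scene',a),('side',b)): cv2.imwrite(f'pics/{n}0.png',cv2.resize(d['pixels'],(800,600)));print(-d['R'].T@d['t'],d['K'][0,0])
s=state();print({k:np.round(v,3) for k,v in s.items()})
E
```

```text
pics
[ 0.87234134 -0.59505013  0.89753962] 414.5404903049261
[-0.16402647  0.77054429  0.66854813] 468.2182436065557
{'clock': np.float64(0.1), 'qpos': array([-1.286,  0.277,  1.506,  0.   ,  1.361, -0.121]), 'qd': array([-0.   , -0.002, -0.003,  0.002, -0.002,  0.   ]), 'effort': array([ 1.000e-03, -4.177e+01, -2.464e+01, -0.000e+00,  6.000e-03,
        0.000e+00]), 'position': array([ 0.227, -0.528,  0.205]), 'ee_rot': array([-0.142, -0.693, -0.143,  0.693]), 'contact_force': array([-0.194, -0.067,  0.17 ]), 'moment': array([ 0.031,  0.001, -0.003]), 'width': np.float64(0.086), 'Rm': array([[-0.   ,  0.395, -0.919],
       [ 0.002, -0.919, -0.395],
       [-1.   , -0.002, -0.   ]])}
```

View pics/scene0.png

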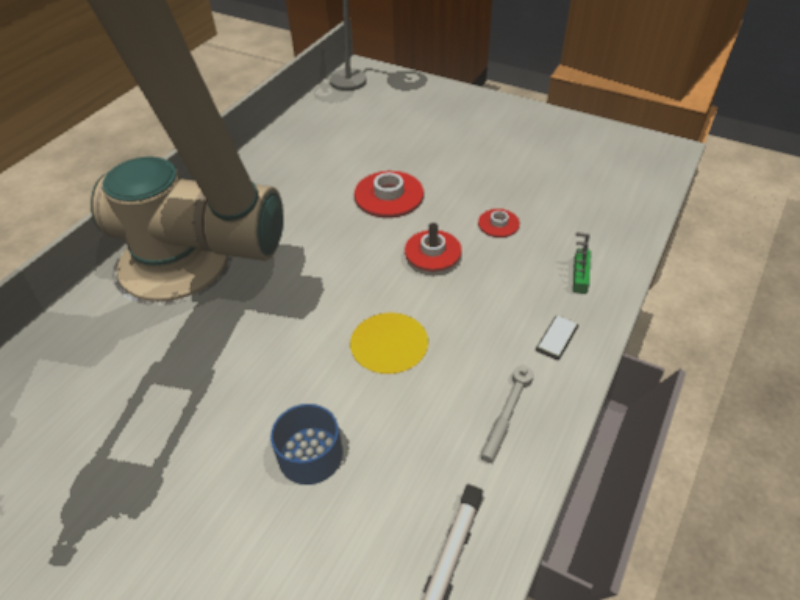

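View pics/side0.png

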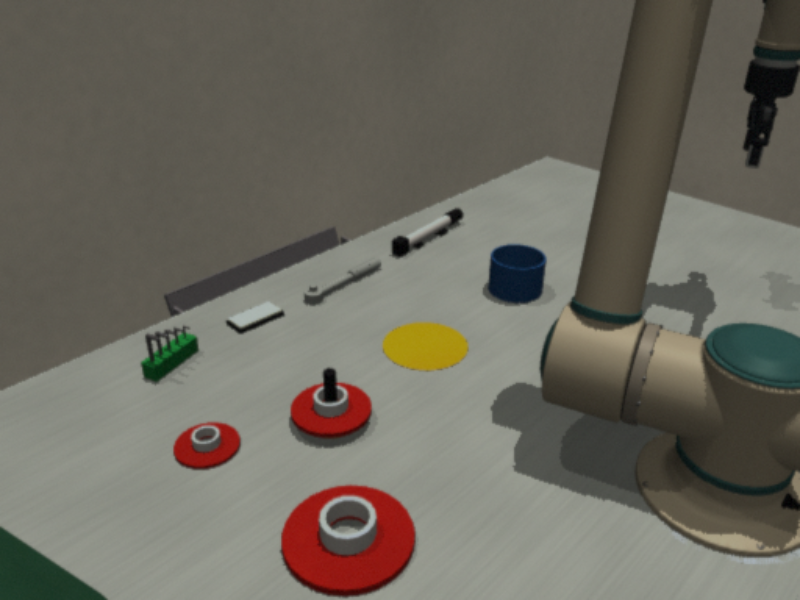

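Scene view: three red covers, the big one at (389,192), the small one at (499,222), and the one with the black knob at (433,250). That last is the nested, middle-sized one, so I choose it. Tin at (307,443), yellow spot at (390,342). In the side view, knob (330,385), tin (517,273), spot (426,346). Next I measure them.

```bash
cat > meas.py <<'E'
from h import *
def circ(p):
    # robust circle through xy points
    A=np.c_[2*p[:,:2],np.ones(len(p))]; s=np.linalg.lstsq(A,(p[:,:2]**2).sum(1),rcond=None)[0]
    return s[:2],np.sqrt(s[2]+s[0]**2+s[1]**2)
def masks(px):
    h=cv2.cvtColor(px,cv2.COLOR_BGR2HSV); H,S,V=[h[...,i].astype(int) for i in range(3)]
    return dict(red=((H<8)|(H>172))&(S>150)&(V>60),yel=(abs(H-25)<8)&(S>150)&(V>80),blue=(abs(H-110)<12)&(S>110)), V
def report(px,c):
    m,V=masks(px)
    for k in m:
        n,l,st,ce=cv2.connectedComponentsWithStats(m[k].astype(np.uint8))
        for i in range(1,n):
            if st[i,4]<150: continue
            q=l==i; cn=max(cv2.findContours(q.astype(np.uint8),0,1)[0],key=len)[:,0]
            p=c[q]; p=p[np.isfinite(p).all(1)&(p[:,2]>-.02)&(p[:,2]<.2)]
            if len(p)<50: continue
            if k=='blue': 
                zt=np.percentile(p[:,2],98); p2=p[p[:,2]>zt-.006]
            else:
                zt=np.median(p[:,2]); p2=p[abs(p[:,2]-zt)<.006]
            hull=cv2.convexHull(p2[:,:2].astype(np.float32))[:,0]
            (x,y),r=cv2.minEnclosingCircle(hull)
            print(k,st[i,4],'px',np.round(ce[i]),'z',round(zt,4),'minenc',np.round([x,y,r],4),'circfit',np.round(np.r_[circ(hull)],4))
            if k=='red':
                a=c[...,:2]-[x,y]; rr=np.hypot(a[...,0],a[...,1])
                g=(rr<.035)&(c[...,2]>zt+.012); 
                pz=c[g]
                if len(pz): 
                    t=pz[pz[:,2]>zt+.03]; print('   above plate: n',len(pz),'zmax',np.round(np.percentile(pz[:,2],[50,98]),4),'knob pts',len(t),np.round(t.mean(0),4) if len(t) else '')
E
cat > run.py <<'E'
from meas import *
d=np.load('s0.npz')
for k in 'ab': print(k);report(d[k],d[k+'c'])
E
python3 run.py
```

```text
a
red 658 px [249. 126.] z 0.0129 minenc [0.2811 0.3777 0.0772] circfit [0.2829 0.3778 0.0745]
   above plate: n 179 zmax [0.0364 0.0421] knob pts 1 [0.2559 0.3835 0.0438]
red 226 px [319. 144.] z 0.0075 minenc [0.5356 0.402  0.0447] circfit [0.5344 0.4007 0.0418]
   above plate: n 42 zmax [0.0224 0.0259] knob pts 0 
red 485 px [277. 161.] z 0.0243 minenc [0.4555 0.2491 0.0567] circfit [0.4563 0.2474 0.0545]
   above plate: n 168 zmax [0.0452 0.0856] knob pts 62 [0.459  0.2473 0.0741]
yel 1492 px [249. 219.] z 0.0011 minenc [0.4839 0.0194 0.0701] circfit [0.485  0.0194 0.0685]
b
red 952 px [211. 264.] z 0.0242 minenc [0.4536 0.2522 0.0581] circfit [0.4533 0.2517 0.0561]
   above plate: n 337 zmax [0.045  0.0848] knob pts 124 [0.4498 0.2541 0.0722]
red 666 px [132. 287.] z 0.0073 minenc [0.5306 0.4043 0.0442] circfit [0.5304 0.4042 0.0428]
   above plate: n 98 zmax [0.0223 0.0251] knob pts 0 
red 3421 px [222. 348.] z 0.0125 minenc [0.2803 0.3831 0.078 ] circfit [0.2791 0.3821 0.0761]
   above plate: n 703 zmax [0.0374 0.0414] knob pts 0 
yel 1287 px [272. 221.] z 0.0011 minenc [0.484  0.019  0.0709] circfit [0.4845 0.02   0.0688]
blue 1101 px [330. 174.] z 0.0703 minenc [ 0.4842 -0.2311  0.053 ] circfit [ 0.4847 -0.23    0.0499]
```

```bash
python3 - <<'E'
from meas import *
d=np.load('s0.npz')
c=d['ac']
g=(np.hypot(c[...,0]-.485,c[...,1]+.23)<.08)&(c[...,2]>.062)
p=c[g];p=p[p[:,2]<.09];print(len(p),np.percentile(p[:,2],[50,98]))
hull=cv2.convexHull(p[:,:2].astype(np.float32))[:,0]
print(cv2.minEnclosingCircle(hull),circ(hull))
A=cv2.resize(d['a'][95:185,215:345],(390,270),interpolation=2);B=cv2.resize(d['b'][215:385,100:280],(360,340),interpolation=2)
o=np.zeros((340,750,3),np.uint8);o[:270,:390]=A;o[:,390:]=B
cv2.imwrite('pics/crop.png',o)
E
python3 -m creep '{"delta_pos":[[0,-0.85,-3.17],[0,-1.7,-6.34],[0,-2.55,-9.5],[0,-3.4,-12.7],[0,-4.25,-15.8],[0,-5.1,-19],[0,-5.95,-22.2],[0,-6.8,-25.3],[0,-7.65,-28.5],[0,-8.49,-31.68]],"dr":[[-0.116,0,0],[-0.233,0,0],[-0.349,0,0],[-0.466,0,0],[-0.582,0,0],[-0.699,0,0],[-0.815,0,0],[-0.931,0,0],[-1.048,0,0],[-1.165,0,0]]}' 0.4
```

```text
325 [0.06864094 0.07224514]
((0.487181156873703, -0.23287108540534973), 0.05135758966207504) (array([ 0.48777234, -0.23247772]), np.float64(0.049805903968093396))
clock: 1.1
position: [0.4853, -0.3241, 0.2056]
ee_rot: [0.501, 0.499, 0.502, -0.499]
contact_force: [-0.1, -0.6, -0.4]
width: 0.0602
```

View pics/crop.png

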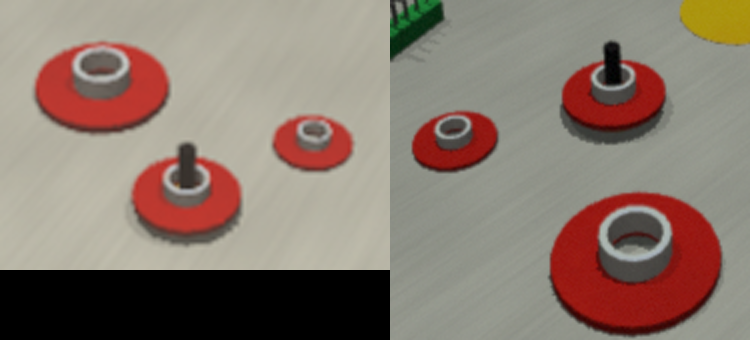

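The crop shows the knobbed middle-sized cover at (187,185) and (612,90), with the bigger and smaller ones beside it, so the choice stands. Lowering behind the tin.

```bash
python3 -m creep '{"delta_pos":[[2.5,0.1,0],[5,0.1,0],[7.5,0.1,0],[10,0.1,0],[12.5,0.1,0],[15,0.1,0],[17,0.1,0],[18,0.1,0],[18.8,0.1,0],[18.8,0.1,0]],"dr":[[0,0,0],[0,0,0],[0,0,0],[0,0,0],[0,0,0],[0,0,0],[0,0,0],[0,0,0],[0,0,0],[0,0,0]]}' 0.4
python3 -m creep '{"delta_pos":[[0,0,-0.8],[0,0,-1.6],[0,0,-2.3],[0,0,-2.9],[0,0,-3.4],[0,0,-3.9],[0,0,-4.3],[0,0,-4.7],[0,0,-5.2],[0,0,-5.7]],"dr":[[0,0,0],[0,0,0],[0,0,0],[0,0,0],[0,0,0],[0,0,0],[0,0,0],[0,0,0],[0,0,0],[0,0,0]]}'
python3 - <<'E'
from h import *
d=img('wrist');e=img('side');o=np.hstack([cv2.resize(d['pixels'],(400,300)),cv2.resize(e['pixels'][80:272,200:456],(400,300))]);cv2.imwrite('pics/w1.png',o)
E
```

```text
clock: 2.1
position: [0.4852, -0.325, 0.0174]
ee_rot: [0.5, 0.5, 0.501, -0.5]
contact_force: [-0.1, 0.3, -0.2]
width: 0.0597
clock: 3.1
position: [0.4858, -0.2685, 0.0183]
ee_rot: [0.5, 0.5, 0.5, -0.5]
contact_force: [0.6, -2.7, 1.0]
width: 0.0598
```

View pics/w1.png

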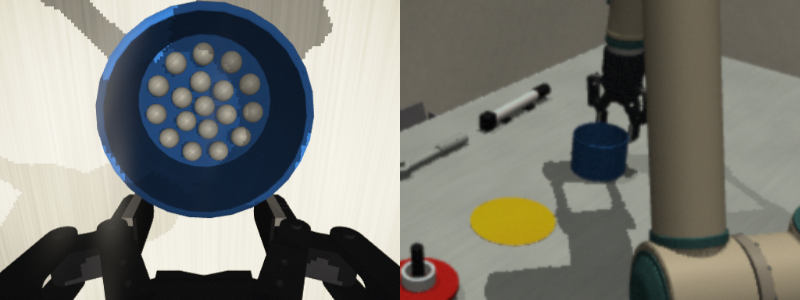

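The wrist view shows the tin, centred at (205,105), cradled evenly by both fingertips. In the side view it stands upright and the spot lies ahead at (512,220). The push force is about 3 N, so I carry on.

```bash
python3 -m creep '{"delta_pos":[[0,0,-0.8],[0,0,-1.8],[0,0,-2.9],[0,0,-4],[0,0,-5.1],[0,0,-6.2],[0,0,-7.3],[0,0,-8.4],[0,0,-9.5],[0,0,-10.5]],"dr":[[0,0,0],[0,0,0],[0,0,0],[0,0,0],[0,0,0],[0,0,0],[0,0,0],[0,0,0],[0,0,0],[0,0,0]]}'
python3 -m creep '{"delta_pos":[[0,0,-1.1],[0,0,-2.2],[0,0,-3.3],[0,0,-4.4],[0,0,-5.5],[0,0,-6.6],[0,0,-7.6],[0,0,-8.5],[0,0,-9.2],[0,0,-9.7]],"dr":[[0,0,0],[0,0,0],[0,0,0],[0,0,0],[0,0,0],[0,0,0],[0,0,0],[0,0,0],[0,0,0],[0,0,0]]}'
cat > tin.py <<'E'
from meas import *
g0=np.array([.486,state()['position'][1]+.05])
import sys
if len(sys.argv)>1: g0=np.array(eval(sys.argv[1]))
def rim(c,px,z0=.06):
    h=cv2.cvtColor(px,cv2.COLOR_BGR2HSV); H,S=h[...,0].astype(int),h[...,1]
    g=(np.hypot(c[...,0]-g0[0],c[...,1]-g0[1])<.075)&(c[...,2]>.063)&(c[...,2]<.078)&(abs(H-110)<15)&(S>90)
    p=c[g]; hull=cv2.convexHull(p[:,:2].astype(np.float32))[:,0]
    for _ in range(3):
        cc,r=circ(hull); hull=hull[abs(np.hypot(*(hull-cc).T)-r)<.002] if len(hull)>8 else hull
    return np.round(np.r_[cc,r],4),len(p),np.round(np.percentile(p[:,2],[5,98]),4)
for n in('scene','side','wrist'):
    d=img(n);
    try: print(n,*rim(cloud(d),d['pixels']))
    except Exception as e: print(n,e)
print(state()['position'])
E
python3 tin.py
```

```text
clock: 4.2
position: [0.4855, -0.1623, 0.0181]
ee_rot: [0.5, 0.5, 0.5, -0.5]
contact_force: [0.5, -2.5, 1.1]
width: 0.0596
clock: 5.2
position: [0.4855, -0.0656, 0.0181]
ee_rot: [0.5, 0.5, 0.5, -0.5]
contact_force: [-0.7, -2.9, 1.8]
width: 0.0593
scene [ 0.1921 -0.2142  0.3912] 2 [0.0682 0.069 ]
side [ 0.4843 -0.0167  0.054 ] 252 [0.0636 0.0718]
wrist [ 0.4853 -0.0144  0.0495] 11833 [0.0641 0.0711]
[ 0.48521878 -0.06553019  0.01790894]
```

Wrist: tin centre (0.4853, −0.0144), radius 49.5 mm, which matches its size. It has 34 mm to go.

```bash
python3 -m creep '{"delta_pos":[[0,0,-0.7],[0,0,-1.4],[0,0,-2.0],[0,0,-2.5],[0,0,-2.9],[0,0,-3.2],[0,0,-3.35],[0,0,-3.4],[0,0,-3.4],[0,0,-3.4]],"dr":[[0,0,0],[0,0,0],[0,0,0],[0,0,0],[0,0,0],[0,0,0],[0,0,0],[0,0,0],[0,0,0],[0,0,0]]}'
python3 -m creep '{"delta_pos":[[0,0,0.5],[0,0,1.5],[0,0,2.5],[0,0,3.5],[0,0,4.5],[-3,0,5.5],[-7,0,5.5],[-11,0,5.5],[-15,0,5.5],[-19,0,5.5]],"dr":[[0,0,0],[0,0,0],[0,0,0],[0,0,0],[0,0,0],[0,0,0],[0,0,0],[0,0,0],[0,0,0],[0,0,0]]}'
python3 tin.py '[0.485,0.019]'
```

```text
clock: 6.35
position: [0.4855, -0.0322, 0.0181]
ee_rot: [0.5, 0.5, 0.5, -0.5]
contact_force: [-0.0, -0.5, -0.4]
width: 0.0596
clock: 7.35
position: [0.4851, -0.088, 0.2098]
ee_rot: [0.5, 0.5, 0.5, -0.5]
contact_force: [0.3, -1.4, -0.3]
width: 0.0597
scene [0.4867 0.0182 0.049 ] 41 [0.0644 0.0739]
side [0.4829 0.0205 0.0499] 249 [0.0634 0.0715]
wrist [0.485  0.0184 0.0491] 1375 [0.0647 0.0713]
[ 0.48737128 -0.08856914  0.21101631]
```

The tin stands at (0.485, 0.019) and all three cameras agree within 2 mm. The spot is at (0.484, 0.019). Next, the lid, stopping short to measure it with the wrist camera.

```bash
python3 -m creep '{"delta_pos":[[0,-0.3,-2.0],[0,-0.6,-5],[0,-0.9,-8],[0,-1.2,-11],[0,-1.5,-14],[0,-1.8,-17],[0,-2.1,-20],[0,-2.5,-23],[0,-3,-25.5],[0,-3.1,-27]],"dr":[[0,0,0],[0,0,0],[0,0,0],[0,0,0],[0,0,0],[0,0,0],[0,0,0],[0,0,0],[0,0,0],[0,0,0]]}'
cat > lid.py <<'E'
from meas import *
import sys
g0=np.array(eval(sys.argv[1])); zt=float(sys.argv[2])  # guess xy, expected knob top
for n in sys.argv[3:]:
    d=img(n);c=cloud(d);px=d['pixels'];h=cv2.cvtColor(px,cv2.COLOR_BGR2HSV).astype(int)
    rr=np.hypot(c[...,0]-g0[0],c[...,1]-g0[1]);red=((h[...,0]<8)|(h[...,0]>172))&(h[...,1]>150)&(rr<.08)&(abs(c[...,2]-zt+.06)<.02)
    for nm,g in(('plate',red),('collartop',(rr<.04)&(abs(c[...,2]-zt+.04)<.004)&(h[...,2]>70)),('knobtop',(rr<.03)&(abs(c[...,2]-zt)<.006))):
        p=c[g]
        if len(p)<8: print(n,nm,len(p));continue
        hull=cv2.convexHull(p[:,:2].astype(np.float32))[:,0]
        print(n,nm,len(p),'z',np.round(np.percentile(p[:,2],[5,50,95]),4),'circ',np.round(np.r_[circ(hull)],4),'minenc',np.round(np.r_[cv2.minEnclosingCircle(hull)],4))
    cv2.imwrite(f'pics/lid_{n}.png',px)
s=state();print(s['clock'],s['position'],s['contact_force'])
E
python3 lid.py '[.4545,.2507]' .084 wrist
```

```text
clock: 8.5
position: [0.4529, 0.1838, 0.2062]
ee_rot: [0.499, 0.499, 0.501, -0.501]
contact_force: [0.5, 0.1, 0.7]
width: 0.0599
wrist plate 7739 z [0.0226 0.0239 0.0252] circ [0.4545 0.2498 0.0558] minenc [0.4545 0.2494 0.0564]
wrist collartop 861 z [0.042  0.0437 0.045 ] circ [0.4546 0.25   0.0236] minenc [0.4546 0.2501 0.0239]
wrist knobtop 347 z [0.0824 0.0838 0.0849] circ [0.4545 0.25   0.0087] minenc [0.4545 0.2499 0.0089]
8.55 [0.45310644 0.18547096 0.20626771] [ 0.76339638  1.44218957 -0.10602917]
```

```bash
python3 lid.py '[.4545,.2507]' .084 wrist
```

```text
wrist plate 7691 z [0.0227 0.0239 0.0252] circ [0.4544 0.2499 0.0558] minenc [0.4544 0.2496 0.0564]
wrist collartop 850 z [0.042  0.0437 0.045 ] circ [0.4547 0.2501 0.0236] minenc [0.4547 0.2501 0.0239]
wrist knobtop 343 z [0.0824 0.0837 0.085 ] circ [0.4547 0.25   0.0087] minenc [0.4547 0.2498 0.009 ]
8.6 [0.45340682 0.18370362 0.2063605 ] [-0.4639267  -0.41290204  0.51785001]
```

The knob is at (0.4546, 0.2500) with its top at 84 mm. The plate's upper face is at 24 mm and the collar's top at 44 mm, as the text gives for the nested set on the bench.

```bash
python3 -m creep '{"delta_pos":[[0,0.1,-1.5],[0,0.1,-3.5],[0,0.1,-5.2],[0,0.1,-6.2],[0,0.1,-6.6],[2,0.1,-6.6],[5,0.1,-6.6],[8,0.1,-6.6],[10,0.1,-6.6],[10,0.1,-6.6]],"dr":[[0,0,0],[0,0,0],[0,0,0],[0,0,0],[0,0,0],[0,0,0],[0,0,0],[0,0,0],[0,0,0],[0,0,0]]}'
python3 - <<'E'
from h import *
s=state();print(s['position'],np.r_[.4546,.25,.051]-s['position'])
E
```

```text
clock: 9.6
position: [0.4532, 0.2471, 0.1052]
ee_rot: [-0.499, -0.498, -0.501, 0.503]
contact_force: [-0.2, -0.1, 1.1]
width: 0.0599
[0.45320122 0.24706382 0.10524178] [ 0.00139878  0.00293618 -0.05424178]
```

```bash
python3 -m creep '{"delta_pos":[[1,0.1,-0.1],[2,0.1,-0.2],[3,0.1,-0.2],[4,0.1,-0.2],[4.8,0.1,-0.2],[5.3,0.1,-0.2],[5.3,0.1,-0.2],[5.3,0.1,-0.2]],"dr":[[0,0,0],[0,0,0],[0,0,0],[0,0,0],[0,0,0],[0,0,0],[0,0,0],[0,0,0]]}'
python3 -m creep '{"delta_pos":[[0,0,0],[0,0,0],[0,0,0],[0,0,0],[0,0,0],[0,0,0],[0,0,0],[0,0,0]],"dr":[[0,0,0],[0,0,0],[0,0,0],[0,0,0],[0,0,0],[0,0,0],[0,0,0],[0,0,0]]}' -1 50
```

```text
clock: 10.4
position: [0.4567, 0.2508, 0.0551]
ee_rot: [0.5, 0.5, 0.5, -0.5]
contact_force: [0.1, -0.5, -0.9]
width: 0.0596
clock: 11.2
position: [0.4562, 0.2508, 0.0553]
ee_rot: [-0.5, -0.5, -0.5, 0.5]
contact_force: [-3.3, 0.1, 5.5]
width: 0.014
```

The width reads 14 mm where an 18 mm knob should be. I check before lifting.

```bash
python3 -m creep '{"delta_pos":[[0,0,0],[0,0,0],[0,0,0],[0,0,0]],"dr":[[0,0,0],[0,0,0],[0,0,0],[0,0,0]]}'
python3 - <<'E'
from h import *
d=img('wrist');e=img('side');o=np.hstack([cv2.resize(d['pixels'],(400,300)),cv2.resize(e['pixels'][190:286,150:278],(400,300))]);cv2.imwrite('pics/w2.png',o)
E
python3 lid.py '[.4545,.25]' .084 side
```

```text
clock: 11.6
position: [0.4562, 0.2508, 0.0554]
ee_rot: [-0.5, -0.5, -0.5, 0.5]
contact_force: [-3.3, -0.2, 5.2]
width: 0.014
side plate 1000 z [0.0205 0.0244 0.0264] circ [0.453  0.2519 0.0556] minenc [0.4534 0.251  0.0574]
side collartop 123 z [0.0408 0.0438 0.0459] circ [0.4535 0.2513 0.0237] minenc [0.4536 0.2503 0.025 ]
side knobtop 45 z [0.0801 0.086  0.0898] circ [0.4512 0.2538 0.015 ] minenc [0.4513 0.2538 0.0181]
11.75 [0.4561729  0.25078097 0.05533888] [-2.47918257 -0.49412417  5.7179575 ]
```

View pics/w2.png

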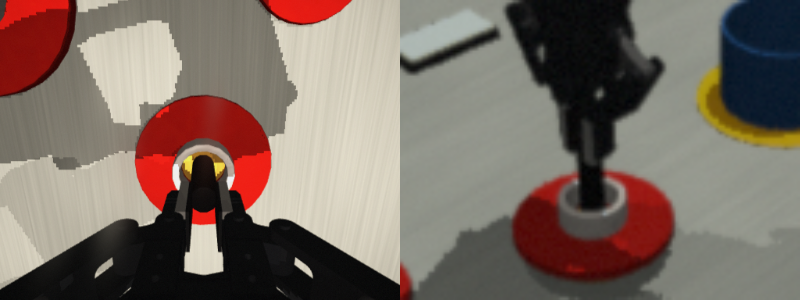

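The wrist view shows the knob at (203,175) between the pads, and the side view shows the fingertips on it above the collar at (592,190). I lift.

```bash
python3 -m creep '{"delta_pos":[[-0.3,0,0],[-0.8,0,0],[-1.6,0,0],[-2.8,0,0],[-4.2,0,0],[-6,0,0],[-8,0,0],[-10,0,0],[-12,0,0],[-12.5,0,0]],"dr":[[0,0,0],[0,0,0],[0,0,0],[0,0,0],[0,0,0],[0,0,0],[0,0,0],[0,0,0],[0,0,0],[0,0,0]]}'
python3 -m creep '{"delta_pos":[[0,0,0],[0,0,0],[0,0,0]],"dr":[[0,0,0],[0,0,0],[0,0,0]]}'
python3 lid.py '[.456,.251]' .209 side scene wrist
```

```text
clock: 12.75
position: [0.4583, 0.2513, 0.1832]
ee_rot: [0.501, 0.502, 0.499, -0.498]
contact_force: [0.6, 0.6, -3.2]
width: 0.0134
clock: 13.05
position: [0.4557, 0.2504, 0.1789]
ee_rot: [-0.5, -0.499, -0.5, 0.501]
contact_force: [-1.0, 0.8, -3.0]
width: 0.0139
side plate 957 z [0.1445 0.1481 0.15  ] circ [0.4508 0.2518 0.0553] minenc [0.451  0.2514 0.0573]
side collartop 105 z [0.1654 0.1675 0.169 ] circ [0.4521 0.251  0.0232] minenc [0.4518 0.2511 0.0246]
side knobtop 69 z [0.2045 0.2102 0.2139] circ [0.4523 0.2527 0.0164] minenc [0.4542 0.2529 0.0199]
scene plate 529 z [0.1444 0.1479 0.1507] circ [0.4546 0.2465 0.0545] minenc [0.4535 0.2476 0.0575]
scene collartop 68 z [0.1654 0.1673 0.1703] circ [0.4562 0.2499 0.0234] minenc [0.4573 0.2508 0.0254]
scene knobtop 41 z [0.2048 0.209  0.2145] circ [0.4552 0.2484 0.0153] minenc [0.4552 0.2478 0.0191]
wrist plate 14592 z [0.1462 0.1478 0.1494] circ [0.4538 0.2497 0.0559] minenc [0.4536 0.2497 0.0564]
wrist collartop 1450 z [0.1658 0.1675 0.1688] circ [0.4543 0.2501 0.0236] minenc [0.4542 0.2501 0.0239]
wrist knobtop 1342 z [0.2054 0.2079 0.2142] circ [0.4559 0.2546 0.0175] minenc [0.4553 0.2574 0.0202]
13.2 [0.45611104 0.2505293  0.17920552] [ 0.22620324  0.91000484 -4.59372618]
```

It holds: about 3.5 N of weight, and both parts rose 124 mm together. Now over to the tin.

```bash
python3 -m creep '{"delta_pos":[[0,0.1,0.7],[0,0.3,2.2],[0,0.6,4.7],[0,1,7.7],[0,1.4,10.7],[0,1.8,13.7],[0,2.2,16.7],[0,2.6,19.7],[0,2.9,22],[0,3.05,23.15]],"dr":[[0,0,0],[0,0,0],[0,0,0],[0,0,0],[0,0,0],[0,0,0],[0,0,0],[0,0,0],[0,0,0],[0,0,0]]}'
python3 -m creep '{"delta_pos":[[0,0,0],[0,0,0],[0,0,0],[0,0,0]],"dr":[[0,0,0],[0,0,0],[0,0,0],[0,0,0]]}'
python3 lid.py '[.485,.019]' .208 side scene wrist
python3 tin.py '[.485,.019]'
```

```text
clock: 14.2
position: [0.4869, 0.0162, 0.1801]
ee_rot: [-0.5, -0.5, -0.499, 0.501]
contact_force: [-0.1, -0.3, -3.7]
width: 0.0136
clock: 14.6
position: [0.4868, 0.0202, 0.1801]
ee_rot: [0.5, 0.5, 0.5, -0.5]
contact_force: [-0.3, 0.5, -3.0]
width: 0.0137
side plate 603 z [0.1451 0.1491 0.1513] circ [0.4826 0.0223 0.0561] minenc [0.4837 0.0228 0.0587]
side collartop 96 z [0.1648 0.1683 0.1701] circ [0.4825 0.022  0.0237] minenc [0.4802 0.0218 0.026 ]
side knobtop 55 z [0.2028 0.2091 0.2136] circ [0.4842 0.0227 0.0166] minenc [0.4853 0.0214 0.0197]
scene plate 792 z [0.1457 0.1489 0.1515] circ [0.4863 0.0176 0.0544] minenc [0.4865 0.0181 0.056 ]
scene collartop 98 z [0.1652 0.1683 0.1706] circ [0.4865 0.0195 0.0236] minenc [0.4867 0.019  0.0252]
scene knobtop 46 z [0.2036 0.2092 0.2135] circ [0.4884 0.022  0.016 ] minenc [0.4882 0.0201 0.0188]
wrist plate 14624 z [0.1473 0.1489 0.1504] circ [0.4848 0.0193 0.0559] minenc [0.485  0.0193 0.0564]
wrist collartop 1518 z [0.1661 0.1685 0.1698] circ [0.4853 0.0197 0.0236] minenc [0.4853 0.0195 0.0239]
wrist knobtop 1242 z [0.2047 0.2088 0.2129] circ [0.4859 0.0235 0.0164] minenc [0.4858 0.0272 0.0191]
14.75 [0.48695977 0.01993748 0.18010408] [ 0.14839865  0.0262814  -3.19580999]
scene [0.4878 0.0185 0.0491] 55 [0.0655 0.0735]
side [0.483  0.0209 0.0495] 253 [0.0636 0.0718]
wrist 'NoneType' object is not subscriptable
[0.48699683 0.0195736  0.18006549]
```

Lid and tin line up within about 1 mm. The seat is 67 mm down.

```bash
python3 -m creep '{"delta_pos":[[0.5,0,0.05],[1.3,0,0.1],[2.2,0,0.1],[3.1,0,0.1],[3.9,0,0.1],[4.6,0,0.1],[5.2,0,0.1],[5.7,0,0.1],[6.0,0,0.1],[6.0,0,0.1]],"dr":[[0,0,0],[0,0,0],[0,0,0],[0,0,0],[0,0,0],[0,0,0],[0,0,0],[0,0,0],[0,0,0],[0,0,0]]}'
python3 -m creep '{"delta_pos":[[0.15,0,0],[0.3,0,0],[0.45,0,0],[0.6,0,0],[0.7,0,0],[0.75,0,0],[0.75,0,0]],"dr":[[0,0,0],[0,0,0],[0,0,0],[0,0,0],[0,0,0],[0,0,0],[0,0,0]]}'
python3 lid.py '[.485,.019]' .142 side scene wrist
```

```text
clock: 15.9
position: [0.4869, 0.0182, 0.1198]
ee_rot: [-0.5, -0.5, -0.5, 0.5]
contact_force: [0.8, -0.2, -2.6]
width: 0.014
clock: 16.6
position: [0.4866, 0.0182, 0.1133]
ee_rot: [-0.5, -0.5, -0.5, 0.5]
contact_force: [-3.3, -0.2, 4.6]
width: 0.0137
side plate 629 z [0.0771 0.0823 0.0842] circ [0.4834 0.0194 0.0562] minenc [0.4827 0.0191 0.0588]
side collartop 92 z [0.0986 0.1013 0.1037] circ [0.4842 0.0188 0.0243] minenc [0.4848 0.0197 0.0264]
side knobtop 46 z [0.1387 0.1434 0.1471] circ [0.4824 0.0228 0.0152] minenc [0.4815 0.0258 0.0174]
scene plate 731 z [0.0794 0.0823 0.0849] circ [0.4873 0.0154 0.0545] minenc [0.4874 0.0156 0.0555]
scene collartop 94 z [0.0986 0.1013 0.104 ] circ [0.4871 0.0177 0.0236] minenc [0.4865 0.0171 0.0247]
scene knobtop 45 z [0.1377 0.1426 0.1473] circ [0.4852 0.0149 0.0149] minenc [0.4847 0.0127 0.0178]
wrist plate 14634 z [0.0811 0.0822 0.0833] circ [0.4852 0.0174 0.0559] minenc [0.4856 0.0173 0.0567]
wrist collartop 1498 z [0.0999 0.1019 0.1031] circ [0.4854 0.0177 0.0236] minenc [0.4854 0.0175 0.0241]
wrist knobtop 1258 z [0.1383 0.1421 0.1466] circ [0.4859 0.0217 0.0162] minenc [0.4857 0.0255 0.0192]
16.75 [0.48661754 0.0181901  0.11332254] [-2.86988739  0.05707443  5.3223407 ]
```

Seated: the plate is at 82 mm, as expected, and the force has reversed. I let go of the knob, then look.

```bash
python3 -m creep '{"delta_pos":[[0,0,0],[0,0,0],[0,0,0],[0,0,0],[0,0,0],[0,0,0],[0,0,0],[0,0,0]],"dr":[[0,0,0],[0,0,0],[0,0,0],[0,0,0],[0,0,0],[0,0,0],[0,0,0],[0,0,0]]}' 0.7
python3 lid.py '[.485,.019]' .142 side wrist
python3 - <<'E'
import cv2,numpy as np
d=cv2.imread('pics/lid_wrist.png');e=cv2.imread('pics/lid_side.png');o=np.hstack([cv2.resize(d,(400,300)),cv2.resize(e[150:270,200:360],(400,300))]);cv2.imwrite('pics/w3.png',o)
E
```

```text
clock: 17.55
position: [0.4871, 0.0182, 0.1126]
ee_rot: [0.5, 0.5, 0.5, -0.5]
contact_force: [0.1, -1.0, 0.5]
width: 0.0727
side plate 635 z [0.077  0.082  0.0839] circ [0.4827 0.0202 0.0558] minenc [0.482  0.0202 0.0586]
side collartop 87 z [0.0984 0.1016 0.1034] circ [0.4837 0.019  0.0241] minenc [0.484  0.0207 0.0266]
side knobtop 33 z [0.137  0.1416 0.1435] circ [0.4841 0.0186 0.009 ] minenc [0.4841 0.0181 0.0105]
wrist plate 16940 z [0.0809 0.082  0.083 ] circ [0.4854 0.0173 0.0559] minenc [0.4854 0.0172 0.0566]
wrist collartop 1774 z [0.1    0.1017 0.1028] circ [0.4855 0.0176 0.0237] minenc [0.4854 0.0175 0.0241]
wrist knobtop 1130 z [0.1377 0.1417 0.1429] circ [0.4857 0.0176 0.0088] minenc [0.4859 0.0177 0.0092]
17.65 [0.48708941 0.01820775 0.11259618] [ 0.28593255  0.23833793 -0.09059116]
```

View pics/w3.png

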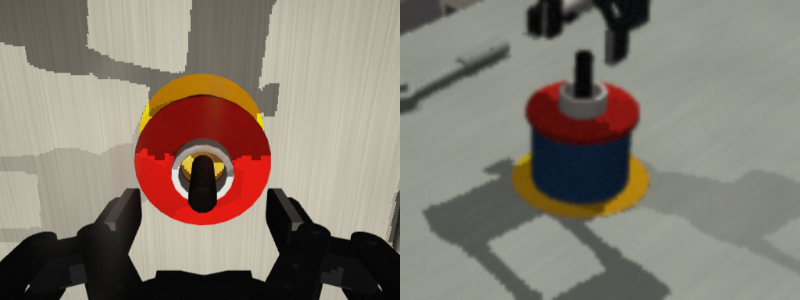

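The lid is seated flush on the tin at (582,110), with the knob free and the fingers open. Down to the collar.

```bash
python3 -m creep '{"delta_pos":[[0.4,-0.1,0],[0.9,-0.1,0],[1.5,-0.1,0],[2.1,-0.1,0],[2.6,-0.1,0],[2.85,-0.1,0],[2.85,-0.1,0],[2.85,-0.1,0]],"dr":[[0,0,0],[0,0,0],[0,0,0],[0,0,0],[0,0,0],[0,0,0],[0,0,0],[0,0,0]]}'
python3 -m creep '{"delta_pos":[[0,0,0],[0,0,0],[0,0,0],[0,0,0],[0,0,0],[0,0,0],[0,0,0]],"dr":[[0,0,0],[0,0,0],[0,0,0],[0,0,0],[0,0,0],[0,0,0],[0,0,0]]}' -1 60
python3 lid.py '[.485,.019]' .142 wrist
python3 - <<'E'
import cv2,numpy as np
d=cv2.imread('pics/lid_wrist.png')
from h import *
e=img('side')['pixels'];o=np.hstack([cv2.resize(d,(400,300)),cv2.resize(e[150:270,200:360],(400,300))]);cv2.imwrite('pics/w4.png',o)
E
```

```text
clock: 18.45
position: [0.4862, 0.0182, 0.0841]
ee_rot: [0.5, 0.5, 0.5, -0.5]
contact_force: [1.0, 0.3, 1.0]
width: 0.0726
clock: 19.15
position: [0.4865, 0.0182, 0.0844]
ee_rot: [0.5, 0.5, 0.5, -0.5]
contact_force: [0.5, -0.1, 2.3]
width: 0.0165
wrist plate 17979 z [0.0809 0.082  0.083 ] circ [0.4854 0.0174 0.0559] minenc [0.4853 0.0172 0.0566]
wrist collartop 1563 z [0.0992 0.1017 0.1028] circ [0.4853 0.018  0.0234] minenc [0.4851 0.0191 0.0238]
wrist knobtop 3060 z [0.1371 0.142  0.1472] circ [0.486  0.0238 0.0195] minenc [0.4858 0.0251 0.022 ]
19.2 [0.48651119 0.01818135 0.08438331] [0.49069543 0.22756313 2.54982332]
```

View pics/w4.png

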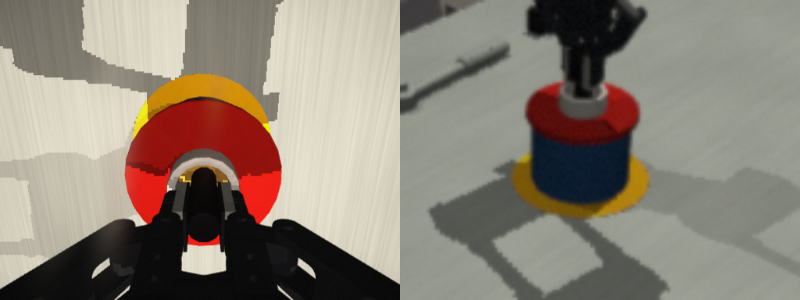

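The width reads 16.5 mm, so the fingers closed over the collar's top onto the knob and not on the 48 mm collar. The tips stand higher than I reckoned. I open and measure the tip height.

```bash
python3 -m creep '{"delta_pos":[[0,0,0],[0,0,0],[0,0,0],[0,0,0],[0,0,0],[0,0,0],[0,0,0]],"dr":[[0,0,0],[0,0,0],[0,0,0],[0,0,0],[0,0,0],[0,0,0],[0,0,0]]}' 0.7
python3 - <<'E'
from h import *
s=state();P=s['position'];print(P,s['width'],s['contact_force'])
o=[]
for n in('side','scene','wrist'):
    d=img(n);c=cloud(d);h=cv2.cvtColor(d['pixels'],cv2.COLOR_BGR2HSV)
    q=c-P
    for sg in(1,-1):
        g=(abs(q[...,1])<.016)&(sg*q[...,0]>.030)&(sg*q[...,0]<.058)&(q[...,2]>0.003)&(q[...,2]<.06)&(h[...,2]<70)
        p=q[g]
        if len(p): print(n,sg,len(p),'z-TCP pct',np.round(np.percentile(p[:,2],[0,3,10,50]),4),'x',np.round(np.percentile(p[:,0],[5,95]),4))
    if n!='wrist':
        u,v=(d['K']@(d['R']@(P+[0,0,.02])+d['t']))[:2]/(d['R']@(P+[0,0,.02])+d['t'])[2]
        u,v=int(u),int(v);o.append(cv2.resize(d['pixels'][v-48:v+48,u-64:u+64],(400,300)))
cv2.imwrite('pics/w5.png',np.hstack(o))
E
```

```text
clock: 19.95
position: [0.486, 0.0182, 0.0841]
ee_rot: [-0.5, -0.5, -0.5, 0.5]
contact_force: [0.4, 1.1, 0.3]
width: 0.073
[0.48602199 0.01820594 0.08408122] 0.0730110229387437 [0.3922099  1.05025944 0.28869897]
side 1 63 z-TCP pct [0.0368 0.0375 0.0392 0.0492] x [0.0333 0.0404]
side -1 61 z-TCP pct [0.0387 0.0404 0.0434 0.0503] x [-0.0519 -0.0391]
scene 1 26 z-TCP pct [0.0385 0.0416 0.0442 0.053 ] x [0.0422 0.0507]
scene -1 39 z-TCP pct [0.0384 0.039  0.041  0.0494] x [-0.0482 -0.0348]
wrist 1 1507 z-TCP pct [0.0332 0.0357 0.0395 0.05  ] x [0.0354 0.0475]
wrist -1 1114 z-TCP pct [0.034  0.0365 0.0392 0.0504] x [-0.049  -0.0367]
```

View pics/w5.png

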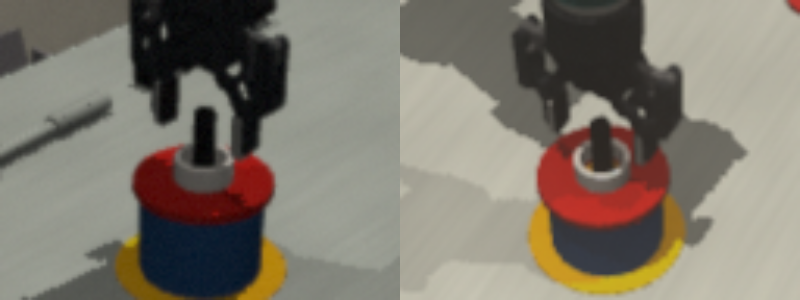

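All three cameras put the open tips about 34 mm above the reported TCP. About 9 mm of that is the opening swing, so the reported TCP lies some 25 mm beyond the real tips. In the picture the tips are at (240,150), above the collar's top. I lower a further 24 mm while watching the force, which should bring the tips, once closed, to about 88 mm, between the plate (82) and the collar's top (102).

```bash
python3 -m creep '{"delta_pos":[[0.3,0,0],[0.6,0,0],[0.9,0,0],[1.2,0,0],[1.5,0,0],[1.5,0,0]],"dr":[[0,0,0],[0,0,0],[0,0,0],[0,0,0],[0,0,0],[0,0,0]]}'
python3 -m creep '{"delta_pos":[[0.2,0,0],[0.4,0,0],[0.6,0,0],[0.75,0,0],[0.9,0,0],[0.9,0,0]],"dr":[[0,0,0],[0,0,0],[0,0,0],[0,0,0],[0,0,0],[0,0,0]]}'
python3 - <<'E'
from h import *
s=state();P=s['position'];print(P,s['width'],s['contact_force'])
for n in('side','scene','wrist'):
    d=img(n);c=cloud(d);h=cv2.cvtColor(d['pixels'],cv2.COLOR_BGR2HSV)
    q=c-P
    for sg in(1,-1):
        g=(abs(q[...,1])<.016)&(sg*q[...,0]>.032)&(sg*q[...,0]<.058)&(c[...,2]>0.086)&(q[...,2]<.06)&(h[...,2]<70)
        p=c[g]
        if len(p): print(n,sg,len(p),'tip z',np.round(np.percentile(p[:,2],[0,3,10,50]),4))
    g=(np.hypot(q[...,0],q[...,1])<.045)&(abs(q[...,0])<.02)&(c[...,2]>.1)
    p=c[g]; print(n,'axis z hist',np.histogram(p[:,2],np.arange(.1,.22,.01))[0])
E
```

```text
clock: 20.7
position: [0.4856, 0.0182, 0.0685]
ee_rot: [0.5, 0.5, 0.5, -0.5]
contact_force: [-0.9, -0.4, 0.4]
width: 0.0724
clock: 21.3
position: [0.4859, 0.0182, 0.0599]
ee_rot: [-0.5, -0.5, -0.5, 0.5]
contact_force: [0.7, 0.2, -0.1]
width: 0.0721
[0.48590226 0.01821608 0.0598797 ] 0.0721395407729113 [ 0.73916812  0.20951274 -0.12910609]
side 1 64 tip z [0.095  0.0978 0.0987 0.1087]
side -1 58 tip z [0.0979 0.0995 0.1008 0.1098]
side axis z hist [77 25 24 25 24  4 38 38 50 63 11]
scene 1 21 tip z [0.0988 0.1003 0.105  0.1121]
scene -1 34 tip z [0.0938 0.0952 0.0984 0.1091]
scene axis z hist [74 18 17 26 21  5 24 22 40 23  0]
wrist 1 1452 tip z [0.093  0.0958 0.0991 0.11  ]
wrist -1 1102 tip z [0.0926 0.0957 0.0986 0.1101]
wrist axis z hist [3007  576  726  944 1841  556 4434 1460    0    0    0]
```

The open tips are now at about 95 mm, and the body is at about 158 mm, clear of the knob's top at 142. I go 2 mm lower and grip.

```bash
python3 -m creep '{"delta_pos":[[0.1,0,0],[0.2,0,0],[0.2,0,0],[0.2,0,0]],"dr":[[0,0,0],[0,0,0],[0,0,0],[0,0,0]]}'
python3 -m creep '{"delta_pos":[[0,0,0],[0,0,0],[0,0,0],[0,0,0],[0,0,0],[0,0,0],[0,0,0]],"dr":[[0,0,0],[0,0,0],[0,0,0],[0,0,0],[0,0,0],[0,0,0],[0,0,0]]}' -1 60
```

```text
clock: 21.85
position: [0.4861, 0.0182, 0.0581]
ee_rot: [-0.5, -0.5, -0.5, 0.5]
contact_force: [0.1, 1.1, 0.6]
width: 0.0726
clock: 22.55
position: [0.4864, 0.0182, 0.0587]
ee_rot: [0.5, 0.5, 0.5, -0.5]
contact_force: [-1.0, -0.5, 6.5]
width: 0.0453
```

Width 45 mm: that is the collar, since the 18 mm knob also read about 4 mm small. I lift slowly.

```bash
python3 -m creep '{"delta_pos":[[-0.2,0,0],[-0.5,0,0],[-0.9,0,0],[-1.4,0,0],[-1.9,0,0],[-2.4,0,0],[-2.9,0,0],[-3.2,0,0],[-3.4,0,0],[-3.4,0,0]],"dr":[[0,0,0],[0,0,0],[0,0,0],[0,0,0],[0,0,0],[0,0,0],[0,0,0],[0,0,0],[0,0,0],[0,0,0]]}'
python3 - <<'E'
from h import *
o=[]
for n in('side','scene'):
    d=img(n);P=np.array([.486,.018,.1]);w=d['K']@(d['R']@P+d['t']);u,v=(w[:2]/w[2]).astype(int)
    o.append(cv2.resize(d['pixels'][v-60:v+60,u-80:u+80],(400,300)))
cv2.imwrite('pics/w6.png',np.hstack(o))
E
```

```text
clock: 23.55
position: [0.4862, 0.0182, 0.0924]
ee_rot: [0.5, 0.5, 0.5, -0.5]
contact_force: [-0.7, -0.5, -0.8]
width: 0.0454
```

View pics/w6.png

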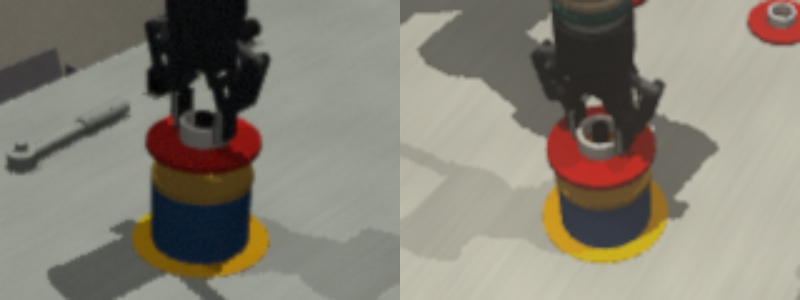

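The cover at (203,140) rises alone, and the brass lid at (205,185) stays seated. I carry on up, to well over 70 mm of rise.

```bash
python3 -m creep '{"delta_pos":[[-0.4,0,0],[-1.1,0,0],[-2,0,0],[-3,0,0],[-4,0,0],[-5,0,0],[-6,0,0],[-7,0,0],[-7.7,0,0],[-8,0,0]],"dr":[[0,0,0],[0,0,0],[0,0,0],[0,0,0],[0,0,0],[0,0,0],[0,0,0],[0,0,0],[0,0,0],[0,0,0]]}'
python3 -m creep '{"delta_pos":[[0,0,0],[0,0,0],[0,0,0],[0,0,0],[0,0,0]],"dr":[[0,0,0],[0,0,0],[0,0,0],[0,0,0],[0,0,0]]}'
python3 - <<'E'
from meas import *
o=[]
for n in('side','scene'):
    d=img(n);P=np.array([.486,.018,.12]);w=d['K']@(d['R']@P+d['t']);u,v=(w[:2]/w[2]).astype(int)
    o.append(cv2.resize(d['pixels'][v-72:v+72,u-96:u+96],(400,300)))
    c=cloud(d);rr=np.hypot(c[...,0]-.4855,c[...,1]-.018);h=cv2.cvtColor(d['pixels'],cv2.COLOR_BGR2HSV).astype(int)
    red=((h[...,0]<8)|(h[...,0]>172))&(h[...,1]>150)&(rr<.075);p=c[red];print(n,'red z',np.round(np.percentile(p[:,2],[1,5,50,95]),4))
    g=(rr<.025)&(c[...,2]>.08)&(c[...,2]<.16);print(n,'knob z top',np.round(np.percentile(c[g][:,2],[50,98]),4) if g.sum()>5 else g.sum())
    b=(rr<.07)&(abs(h[...,0]-24)<8)&(h[...,1]>120)&(c[...,2]>.04)&(c[...,2]<.11);p=c[b]
    if len(p): print(n,'brass z',np.round(np.percentile(p[:,2],[2,50,98]),4))
cv2.imwrite('pics/w7.png',np.hstack(o))
s=state();print(s['clock'],s['position'],s['width'],s['contact_force'])
E
```

```text
clock: 24.65
position: [0.4865, 0.0182, 0.1731]
ee_rot: [0.5, 0.5, 0.5, -0.5]
contact_force: [0.6, 0.1, -1.7]
width: 0.0454
clock: 25.15
position: [0.4859, 0.0182, 0.1718]
ee_rot: [0.5, 0.5, 0.5, -0.5]
contact_force: [-0.2, -0.3, -1.2]
width: 0.0455
side red z [0.189  0.1913 0.1952 0.1969]
side knob z top [0.1126 0.1427]
side brass z [0.0721 0.0781 0.0842]
scene red z [0.1888 0.1915 0.1951 0.1979]
scene knob z top [0.1018 0.1341]
scene brass z [0.0724 0.0783 0.0814]
25.25 [0.4859707  0.01824052 0.17192288] 0.04537271641455455 [ 0.39566568 -0.47152889 -1.15521327]
```

View pics/w7.png

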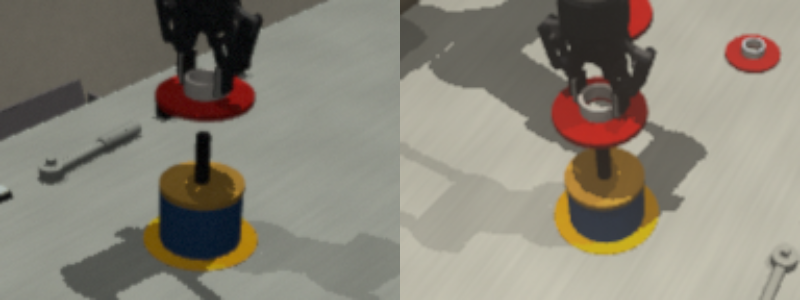

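The cover hangs at (205,92), clear above the knob's top at (203,135), and the brass lid is seated on the tin on the spot. I hand in.

```bash
python3 -c "
from rig import manip
print(manip.sign_off())"
```

```text
the job is handed in; nothing more can be done
None
```

The job is done and handed in, at about 25 s on the robot's clock. I slid the tin onto the yellow disc, seated the two-part lid by its knob, and finished holding the red cover alone in the air by its collar.

- **Tin:** it was pushed low down with about 3 N and last measured before the lid went on, about 1 mm from the disc's centre (limit 20 mm).
- **Inner lid:** its flange top is at 78 mm and the knob's top at 142 mm, which is fully seated. It stayed there when the cover came off.
- **Cover:** its plate is at 195 mm, so its lower edge is at about 186 mm, 44 mm above the knob. The grip was steady at 60 N.
- **Bystanders:** none was near any of the moves, but I did not measure their positions again.

Two readings disagreed with what I was given:

- **Tip height:** by depth measurement the real fingertips are about 25 mm behind the reported TCP. My first close at the collar therefore passed over it and lightly shut on the knob. I opened, measured, lowered 26 mm more and gripped the collar properly. The knob had also been gripped only near its top, though it held.
- **Opening:** the reading comes out 3 to 4 mm small on the knob and the collar.

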